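Free the pinch catch of an ultrasonic cleaner and load a track segment

TASK

Open the cream ultrasonic cleaner: pinch together the two blue catch buttons on the sloping nose of its lid, lift the lid while they are squeezed, then let go so that it springs up fully open. Then lay the black tank track segment flat, teeth up, on the floor of the cleaner's steel tank and let go of it. Leave the lid open and the other things on the desk where they stand.

Things in the scene. Friction and masses are not known exactly. Their poses are not given: they have to be found in the camera images.
- cleaner: Cream ultrasonic cleaner, fixed: case 176 mm (x) x 204 mm (y), rim 100 mm up, lid top 112 mm up. Origin on the desk under the case's centre; x points from its front (nose side, at the robot) to the hinge side, z up. Lid's front edge x = -90 mm. A chrome button (not used) stands out of the front at y = -65, z = 50 mm. Lid open, a 22 mm wide steel striker stands 18 mm above the front rim at y = 0.
- tank_floor (a point): Centre of the floor of the steel tank inside the cleaner: 57 mm above the desk, 43 mm below the rim, on the cleaner's centre line. The axes are the cleaner's. The tank is clear for 144 mm along x and 166 mm along y.
- lid (a joint): Lid angle, rad: 0 shut and latched, 1.75 fully open, past upright. Hinged along the cleaner's y at its rear (+x). A weak damped spring (under 1 N at the nose) swings it open by itself in about 2 to 5 s once the catch is clear, and keeps it open. The catch is clear when the nose has been raised 10 mm with both buttons squeezed; let go before that and it latches again.
- lid_hinge (a point): Point on the hinge axis, mid-width of the lid: x = +88, y = 0, z = 100 mm in the cleaner's frame. The nose moves in an arc about this axis: up, then back towards the cleaner's +x.
- catch (a point): Mid-point between the blue buttons, inside the nose. Lid shut: x = -98, y = 0, z = 140 mm in the cleaner's frame. Its x axis runs from the lower to the upper button, rising 30 degrees towards the cleaner's +x; y is the cleaner's y; z leans 30 degrees from vertical towards the front (-x): reach in along -z, pinch along x. Turns with the lid: at lid angle 0.52 its z is vertical.
- nose_top (a point): Centre of the top of the nose, a cream block at the middle of the lid's front edge, part of the lid; 12 mm from catch along z, same axes. The block is 30 mm along x, 34 mm along y, 46 mm along z. A blue button stands out of each end along x, 20 mm wide (y), 18 mm tall (z): 54 mm over both outer faces when released, 34 mm fully in. A fingertip 20 mm past catch along -z clears lid and case.
- button_upper (a joint): How far the upper blue button is pressed in, m: 0 out, 0.010 fully in. Its half of the catch lets go from about 0.0035 on. Spring 2 N at the start, 6.5 N fully in. Both buttons must be in at once to free the lid; a centred grip of 20 N or more presses both fully in, and one up to 3 mm off centre still frees the catch.
- button_lower (a joint): The same for the lower blue button.
- track_center (a point): Centre of the black plastic tank track segment, a rigid strip of seven links lying on the desk: 92 mm along its x, 28 mm wide along its y, 10 mm thick, with a row of 5 mm guide teeth along the middle of its top; 25 to 50 g. The point is 5 mm above its underside. It starts to the left or to the right of the cleaner.
- brush_tub: Bystander: frosted round plastic tub, 74 mm across, 85 mm high, with brushes up to 158 mm. Origin at the centre of its underside.
- hemostat: Bystander: flat steel hemostat clamp, 134 x 30 x 6 mm, lying on the desk. Origin at its underside's centre, x along its length.
- model_hull: Bystander: half-built green model tank, 134 x 82 x 60 mm, gun barrel reaching 90 mm from its origin to its own -x. Origin at its underside's centre.
- paint_jar_a: Bystander: red-brown paint jar, 36 mm across, 45 mm high, white cap. Origin at its underside's centre.
- paint_jar_b: Bystander: dull green paint jar, 36 mm across, 45 mm high, white cap. Origin at its underside's centre.
- glue: Bystander: amber jar with orange cap, 40 mm across, 62 mm high. Origin at its underside's centre.
- track: The same track segment: origin at the centre of its underside, x along its length, z up out of the toothed side.
Mind the look-alikes: they are no part of the job. Of the things that look like the track, the smallest one is meant.

How it is judged:
By the outcome, as a careful person would: the job done as asked, in the order asked, and still so for the second after the job is handed in, with the robot touching nothing.
It also fails if it takes over 56 s, if anything falls off the work surface, if the arm or the gripper's body presses on something with over 40 N, if the wrist force passes 120 N, or if a joint passes its speed limit or range.

ROBOT

A 6-joint arm with a two-finger parallel gripper is mounted at the origin on the work surface. World frame = base frame: x ahead of the robot, y to its left, z up, the work surface at z = 0. Lengths are in mm, angles in rad, forces in N, time in s.
With the tool pointing down it reaches from about 250 to 725 mm from the base axis. Payload 9.7 kg.
Tool frame: the origin (TCP) lies at the very end of the fingers, on their centre line; the grasp point (between the pads) lies robot.grasp_offset behind it (robot.grasp_offset is the distance from the TCP to the grasp point, in mm); z points along the fingers, y is the direction in which the jaws open and shut (so a half turn about z gives the same grasp; the last joint's range is limited). The gripper opens to 85 mm and grips with 20 to 120 N. Pads are 22 mm wide; open, the fingers measure 114 mm over their backs; the gripper's body (76 mm by 85 mm) begins 54 mm behind the grasp point. The pads swing forward as they close: fully open they stand 13 mm farther back than shut.
Start: joints at [-1.344, 0.087, 0.176, 1.66, 0, 1.571], TCP at [123.671, -535.913, 231.284] pointing down, gripper open.
Joint ranges: [-3.13, 3.13], [-0.85, 1.81], [-1.15, 1.24], [-2.2, 2.28], [-1.44, 1.52], [-3.14, 3.14]. Speed limits (rad/s): [2.22, 2.22, 2.57, 3.14, 3.14, 3.14].

INTERFACE

Orientations are given as a 3x3 rotation matrix whose columns are the frame's x, y, z axes.
In Python, from rig import state, eyes, job, robot gives the robot as it stands.
- The arm moves only by the shell command python3 -m jog 'ROWS' [FORCE]. ROWS is JSON, a list of rows, each a list of 7 numbers: the turn, a rotation vector about the world's x, y, z in units of 5 degrees (1.0 is 5 degrees), then the shift along the world's x, y, z in units of 50 mm (1.0 is 50 mm), then the finger opening in mm, from 0 to 85.4. A call has 1 to 20 rows; each row is the pose to reach, as a shift and turn from the pose measured when the call began; what a row does not reach only later rows make up. A row lasts 1/8 s, in which the tool goes at most 62.5 mm and 10.7 degrees, less where a joint would pass 70% of its speed; a pose out of reach is approached as far as the arm can. A call with a gripper value outside its range is refused whole. The fingers move at their own pace and stop on an object; FORCE is the grip in N (left out, the last holds). Time passes only in rows, so rows that repeat a pose let the fingers close. It gives the time, the measured TCP pose, the force and the opening at its end, in the units of the state.
- state(): the state, without advancing time (a new reading comes with each control period).
- eyes.get_image(name): name is "scene" or "top"; returns a dict with "frame" (384x512x3 uint8, blue, green, red), "fx", "fy", "cx", "cy" (pixels), "R" (3x3) and "t" (3): a world point X has camera coordinates R X + t. Camera axes: x right, y down, z forward; pixel columns grow to the right and rows downward; lengths in mm; the calibration is good to about 2 mm. A picture is of the moment at which its call begins. There is no depth.
- job.job_done(): hands the job in, once; it reports no verdict.
Trained networks look in a picture, given as the dict that the camera call returned (one of the last four; its "shot" number tells which), for a name from the list of things; names that differ only in an ending like _2 or _b are one class to them, and where a whole thing is asked for, a point or a joint stands for the part that bears it (a point fixed in the world has none). Each returns a list of dicts, best first, with "p" (0 to 1); they miss things now and then, are a little off and sometimes report something else, mostly with a low value. They report only what shows in the picture. A call takes as long as a camera call. They do not tell look-alikes from the thing itself.
- eyes.search_frame(picture, query): "box" ([left, top, right, bottom] in pixels, round what is visible of it).
The state is a dict: "t": time; "joints": joint angles; "dq": joint speeds; "effort": joint torques, N m; "position": TCP position; "eef_rot": TCP orientation; "ft_force": force on the tool from outside, world axes, zero at the start; "torque": the same for the moment, N m; "gripper_width": opening from 0.0 (shut) to 1.0 (fully open).
Only numpy, scipy, OpenCV 4.12 (cv2) and the standard library are available. Lean on these libraries where they do the work, as an engineer would, in place of code of your own. Each camera call takes 0.05 s, during which the arm holds its last target. There are 200 camera calls.

## Working session

There is one attempt and no reset: what is moved stays moved. The work goes in short steps, Python scripts to look and compute and a shell command to move; the robot and the scene stay as the last step left them, time stands still between calls to the robot, and variables do not carry over. Pictures are saved under pics/ and viewed, about 8 in all and at most 12, crops included, and the job is handed in when it is done.

```bash
ls; mkdir -p pics; cat > h.py <<'E'
import numpy as np, cv2
from rig import state, eyes, job, robot
def ray(im,u,v):
    d=im["R"].T@np.array([(u-im["cx"])/im["fx"],(v-im["cy"])/im["fy"],1.]); c=-np.array(im["R"]).T@np.array(im["t"]); return c,d
def onz(im,u,v,z):
    c,d=ray(im,u,v); return c+d*(z-c[2])/d[2]
def proj(im,X):
    p=np.array(im["R"])@np.array(X,float)+np.array(im["t"]); return np.array([im["fx"]*p[0]/p[2]+im["cx"],im["fy"]*p[1]/p[2]+im["cy"]])
def get(n):
    im=eyes.get_image(n); im["R"]=np.array(im["R"]); im["t"]=np.array(im["t"]); return im
E
python3 - <<'E'
from h import *
print(robot.grasp_offset,state()["eef_rot"],state()["t"])
np.set_printoptions(precision=1,suppress=True)
fr=[]
for n in("scene","top"):
    im=get(n); fr.append(im["frame"]); print(n,"cam",-im["R"].T@im["t"],im["R"][2])
    for q in("cleaner","track","nose_top","button_upper","button_lower","hemostat","model_hull","brush_tub"):
        for r in eyes.search_frame(im,q)[:4]:
            b=r["box"]; print(q,round(r["p"],2),np.array(b),onz(im,(b[0]+b[2])/2,(b[1]+b[3])/2,5))
    cv2.imwrite(f"pics/{n}1.png",cv2.resize(im["frame"],(800,600)))
E
```

```text
pics
18.700000000000003 [[ 9.74384522e-01  2.24888259e-01 -2.72284159e-04]
 [ 2.24888420e-01 -9.74383587e-01  1.35020146e-03]
 [ 3.83352406e-05 -1.37684896e-03 -9.99999051e-01]] 0.0
scene cam [1021.6 -698.5  704.1] [-0.4  0.7 -0.6]
cleaner 0.67 [196.6 187.7 303.4 285. ] [594.2 -19.7   5. ]
cleaner 0.28 [196.6 184.8 304.7 261. ] [565.8  30.1   5. ]
track 0.7 [259.8 146.7 290.  153.1] [420.5 440.    5. ]
track 0.52 [214.6 174.8 250.3 191.8] [409.3 173.2   5. ]
track 0.46 [254.2 161.5 270.1 172.6] [441.3 309.9   5. ]
nose_top 0.9 [201.1 186.6 304.4 258.5] [570.1  34.4   5. ]
nose_top 0.47 [200.6 187.9 304.  287.2] [602.  -20.7   5. ]
button_upper 0.45 [223.7 189.  230.6 193.5] [420.1 126.8   5. ]
hemostat 0.55 [185.7 210.  201.  229.6] [417.8 -41.    5. ]
hemostat 0.39 [198.1 184.7 305.9 257.9] [565.4  38.1   5. ]
model_hull 0.56 [313.3 160.2 357.3 185.9] [672.6 399.4   5. ]
brush_tub 0.82 [112.  238.6 152.1 299.2] [ 407.9 -270.1    5. ]
top cam [ 432.3    9.2 1049.8] [ 0.2  0.  -1. ]
cleaner 0.94 [252.7 137.7 329.  217.7] [628.  -66.6   5. ]
track 0.87 [156.8 224.  177.5 256.4] [439.2 301.1   5. ]
track 0.76 [207.9 226.2 222.1 269.7] [417.5 158.2   5. ]
track 0.63 [107.5 230.3 137.5 264.4] [417.5 433.6   5. ]
nose_top 0.69 [248.1 138.  329.2 219.2] [625.2 -59.9   5. ]
nose_top 0.64 [252.6 139.2 328.5 219.2] [623.4 -65.6   5. ]
button_upper 0.55 [283.9 191.6 295.3 200.9] [571.5 -62.3   5. ]
button_lower 0.33 [250.4 139.7 329.1 217.2] [625.7 -63.2   5. ]
hemostat 0.68 [278.4 225.4 295.9 263.2] [429.3 -53.9   5. ]
hemostat 0.64 [250.  136.9 332.  216.4] [631.2 -67.1   5. ]
hemostat 0.54 [394.5 156.2 414.6 172.8] [ 668.7 -408.6    5. ]
model_hull 0.97 [116.4 142.4 167.  183.7] [673.4 390.6   5. ]
model_hull 0.51 [157.2 225.4 176.8 253.4] [441.6 301.7   5. ]
brush_tub 0.93 [364.3 219.  398.9 245.4] [ 465.9 -330.2    5. ]
```

```bash
python3 - <<'E'
from h import *
im=get("top"); f=im["frame"]
a=cv2.resize(f[205:285,95:305],(798,304),interpolation=cv2.INTER_CUBIC)   # 3.8x
b=cv2.resize(f[120:280,235:345],(0,0),fx=3.7,fy=3.7,interpolation=cv2.INTER_CUBIC)[:,:398]
b=cv2.resize(f[130:230,235:345],(324,295),interpolation=cv2.INTER_CUBIC)
c=cv2.resize(get("scene")["frame"][140:295,180:340],(304,295),interpolation=cv2.INTER_CUBIC)
r=np.hstack([b,c]); r=np.pad(r,((0,0),(0,798-r.shape[1]),(0,0)))
cv2.imwrite("pics/crop1.png",np.vstack([a,r]))
E
```

```text
(no output)
```

View pics/top1.png

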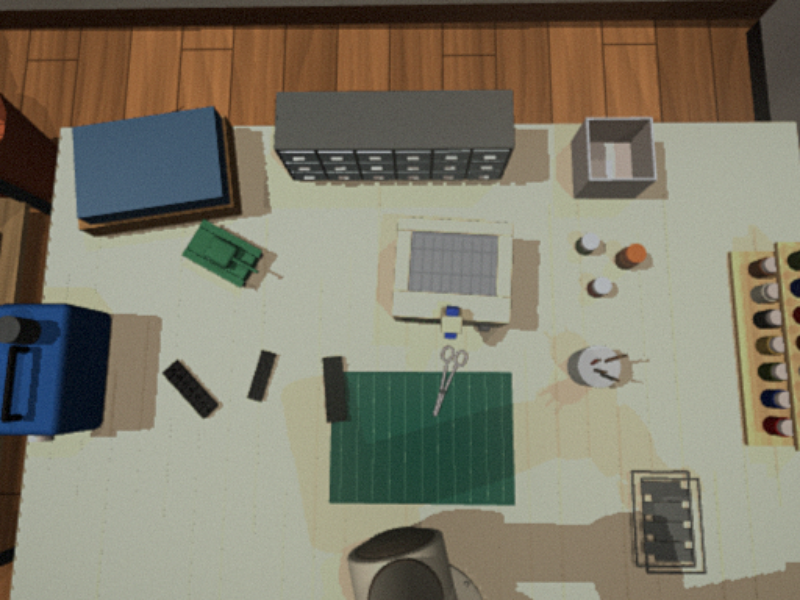

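View pics/crop1.png

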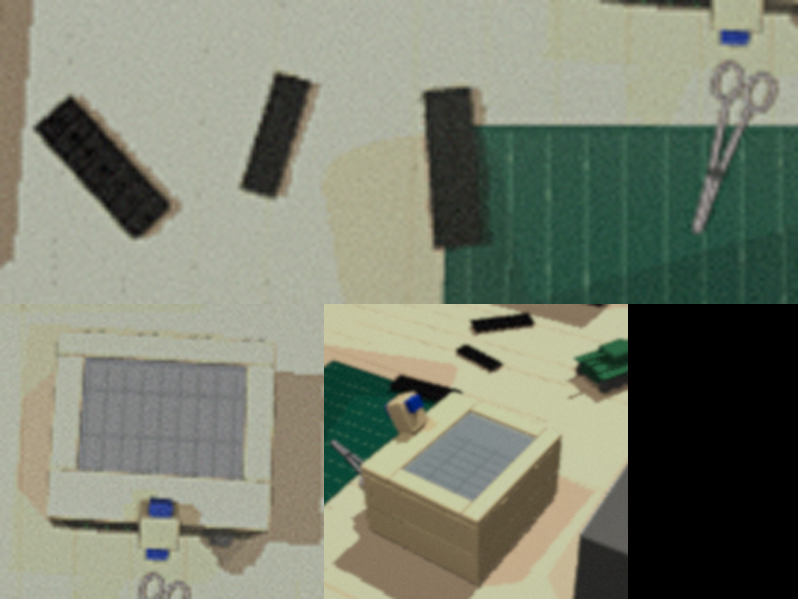

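Top view (800x600 px): there are three black strips at about (190,388), (262,375) and (335,388). The middle one at (262,375) is clearly the shortest and narrowest, so it should be the 92x28 track; I'll check its size next. The cleaner is at (452,270) with its nose towards the robot, and the hemostat lies just in front of it.

```bash
python3 - <<'E'
from h import *
np.set_printoptions(precision=1,suppress=True)
im=get("top"); sc=get("scene")
g=im["frame"].max(2)
for b in([100,225,142,270],[150,218,182,262],[204,222,226,273]):
    sub=cv2.resize(g[b[1]:b[3],b[0]:b[2]],None,fx=8,fy=8,interpolation=cv2.INTER_CUBIC)
    m=(sub<75).astype(np.uint8); c=max(cv2.findContours(m,0,1)[0],key=cv2.contourArea)
    p=cv2.boxPoints(cv2.minAreaRect(c))
    W=np.array([onz(im,b[0]+(u+.5)/8-.5,b[1]+(v+.5)/8-.5,10)[:2] for u,v in p])
    e=W[1]-W[0],W[2]-W[1]; L=max(e,key=np.linalg.norm)
    print("strip",W.mean(0),[np.linalg.norm(x) for x in e],"ang",np.degrees(np.arctan2(L[1],L[0])))
for n,i in(("top",im),("scene",sc)):
    f=i["frame"].astype(int); m=((f[...,0]-f[...,2]>60)&(f[...,0]-f[...,1]>40)).astype(np.uint8)
    k,l,s,c=cv2.connectedComponentsWithStats(m)
    for j in range(1,k):
        if 195<c[j][0]<330 and 150<c[j][1]<230 and s[j][4]>4: print(n,"blue",c[j],s[j])
s1,s2=110/324,100/295
for nm,u,v in(("BL",60,31),("BR",271,41),("FL",50,215),("FR",270,226)):
    print(nm,onz(im,235+u*s1,130+v*s2,112)[:2])
from scipy.optimize import least_squares
E
```

```text
strip [414. 434.] [np.float64(38.53628275411806), np.float64(121.16581132452265)] ang -135.00746830879783
strip [439.9 299.8] [np.float64(92.48070099223784), np.float64(28.82984996976073)] ang -15.088703129077578
strip [412.2 154.6] [np.float64(50.73844981251114), np.float64(127.69396771754762)] ang -174.0891410024555
top blue [288.9 199.1] [286 197   7   5  34]
top blue [287.6 214.2] [285 213   7   3  17]
scene blue [227.4 191.4] [223 188   9   8  52]
BL [712.4  38.1]
BR [ 702.4 -158.7]
FL [539.   46.1]
FR [ 529.6 -153.4]
```

```bash
cat >> h.py <<'E'
from scipy.spatial.transform import Rotation as Ro
np.set_printoptions(precision=3,suppress=True)
def delta(Rt,pt):
    s=state(); w=Ro.from_matrix(np.array(Rt)@np.array(s["eef_rot"]).T).as_rotvec()
    return np.r_[np.degrees(w)/5,(np.array(pt)-s["position"])/50].round(3)
Ry=lambda a:Ro.from_euler('y',a).as_matrix()
Rz=lambda a:Ro.from_euler('z',a,degrees=True).as_matrix()
C0=np.array([624.2,-57.6,0]); YAW=-2.5
C=Rz(YAW)
T30=np.array([[0,.866025,.5],[1,0,0],[0,.5,-.866025]])
def grip(lid,back=0,past=18.7,c0=C0):
    "tool pose at catch for lid angle, back mm retreat along catch z"
    h=np.array([88,0,100.]); p=h+Ry(lid)@(np.array([-98,0,140.])-h)
    R=Ry(lid)@T30; p=p+R[:,2]*(past-back)
    return C@R, c0+C@p
E
python3 - <<'E'
from h import *
im=get("top"); sc=get("scene"); A=Ry(0)
X=np.array([.866,0,.5]);Z=np.array([-.5,0,.866])
P=lambda a,z:C0+C@(np.array([-98,0,140])+a*X+z*Z)
print("top upper face/top",proj(im,P(27,0)),proj(im,P(21,9)),"seen 288.9 199.1; lower top",proj(im,P(-21,9)),"seen 287.6 214.2")
print("scene upper",proj(sc,P(27,0)),proj(sc,P(21,9)),"seen 227.4 191.4")
print(delta(*grip(0,90)),grip(0,90)[1])
E
```

```text
top upper face/top [290.469 197.048] [290.469 200.57 ] seen 288.9 199.1; lower top [289.42  215.454] seen 287.6 214.2
scene upper [226.425 192.615] [223.187 189.807] seen 227.4 191.4
[-4.115 -4.947 14.539  7.34   9.683 -0.591] [490.677 -51.77  201.748]
```

```bash
sed -i 's/C0=np.array(\[624.2,-57.6,0\])/C0=np.array([625.2,-54.8,0])/' h.py; python3 -m jog '[[-2,-2.5,7,3.5,4.8,0.2,85],[-2,-2.5,7,3.5,4.8,0.2,85],[-2,-2.5,7,3.5,4.8,0.2,85],[-2,-2.5,7,3.5,4.8,0.2,85],[-2,-2.5,7,3.5,4.8,0.2,85],[-4.115,-4.947,14.539,7.3,9.7,-0.4,85],[-4.115,-4.947,14.539,7.3,9.7,-0.4,85],[-4.115,-4.947,14.539,7.3,9.7,-0.4,85],[-4.115,-4.947,14.539,7.3,9.7,-0.4,85],[-4.115,-4.947,14.539,7.3,9.7,-0.4,85],[-4.115,-4.947,14.539,7.3,9.7,-0.4,85],[-4.115,-4.947,14.539,7.3,9.7,-0.4,85],[-4.115,-4.947,14.539,7.3,9.7,-0.4,85]]' 30
python3 - <<'E'
from h import *
print("to standoff",delta(*grip(0,90)),"to catch",delta(*grip(0,0)))
im=get("top"); sc=get("scene")
a=cv2.resize(im["frame"][130:250,235:345],(440,480),interpolation=cv2.INTER_CUBIC)
b=cv2.resize(sc["frame"][140:260,170:260],(360,480),interpolation=cv2.INTER_CUBIC)
cv2.imwrite("pics/p3.png",np.hstack([a,b]))
s=state();print(s["t"],s["joints"])
E
```

```text
t: 2.82
position: [488.3, -52.2, 211.6]
eef_rot: [[0.046, 0.865, 0.5], [0.999, -0.04, -0.023], [-0.0, 0.5, -0.866]]
ft_force: [-0.5, 0.2, 0.2]
gripper_width: 0.993
to standoff [ 0.002  0.003  0.026  0.067  0.065 -0.198] to catch [ 0.002  0.003  0.026  0.966  0.026 -1.757]
2.925 [-0.131 -0.601 -0.522  1.127  0.042  1.497]
```

View pics/p3.png

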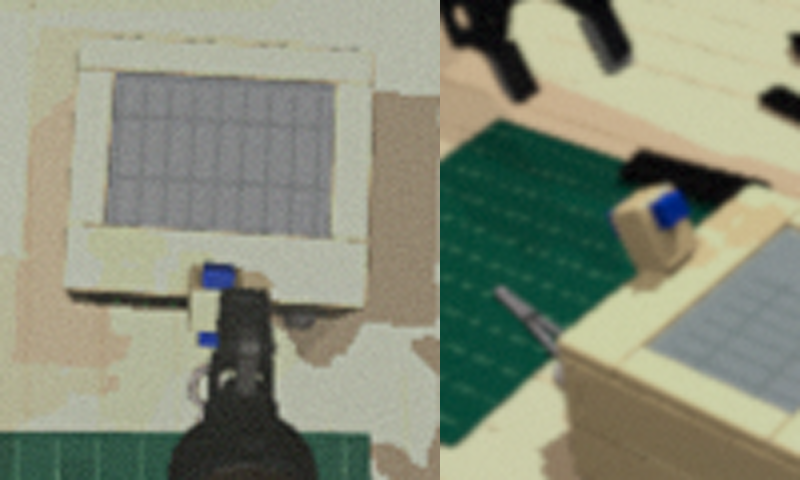

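```bash
python3 - <<'E'
from h import *
im=get("top"); sc=get("scene"); s=state(); R=np.array(s["eef_rot"]); p=np.array(s["position"])
X=np.array([.866,0,.5]);Z=np.array([-.5,0,.866])
P=lambda a,z:C0+C@(np.array([-98,0,140])+a*X+z*Z)
print("upper",proj(im,P(21,9)),"lower",proj(im,P(-21,9)),"nose top",proj(im,P(0,12)),"scene up",proj(sc,P(27,0)),proj(sc,P(21,9)))
for sg in(1,-1):
    q=p+R@np.array([0,sg*50,-13]); q2=p+R@np.array([0,sg*43,-13])
    print(sg,q,proj(im,q),proj(im,q2),proj(sc,q),proj(sc,q2))
E
```

```text
upper [289.366 200.178] lower [288.335 215.065] nose top [288.892 208.165] scene up [227.4   192.175] [224.165 189.372]
1 [525.227 -53.813 247.853] [293.211 202.278] [292.999 205.07 ] [216.055 156.611] [214.134 157.219]
-1 [438.737 -49.838 197.817] [290.303 240.572] [290.499 237.999] [190.379 164.744] [192.06  164.211]
```

```bash
python3 -m jog '[[0,0,0.03,0.3,0.08,-0.5,85],[0,0,0.03,0.5,0.08,-0.95,85],[0,0,0.03,0.8,0.08,-1.45,85],[0,0,0.03,0.966,0.08,-1.757,85],[0,0,0.03,0.966,0.08,-1.757,85],[0,0,0.03,0.966,0.08,-1.757,56],[0,0,0.03,0.966,0.08,-1.757,56],[0,0,0.03,0.966,0.08,-1.757,56],[0,0,0.03,0.966,0.08,-1.757,56],[0,0,0.03,0.966,0.08,-1.757,56]]' 30
python3 - <<'E'
from h import *
im=get("top"); sc=get("scene")
a=cv2.resize(im["frame"][170:240,255:325],(400,400),interpolation=cv2.INTER_CUBIC)
b=cv2.resize(sc["frame"][165:225,195:255],(400,400),interpolation=cv2.INTER_CUBIC)
cv2.imwrite("pics/p4.png",np.hstack([a,b]))
print("to catch",delta(*grip(0,0)),state()["gripper_width"]*85.4)
E
```

```text
t: 4.28
position: [536.9, -48.1, 124.0]
eef_rot: [[0.043, 0.865, 0.5], [0.999, -0.037, -0.022], [-0.0, 0.501, -0.866]]
ft_force: [-0.3, -0.7, 0.6]
gripper_width: 0.659
to catch [ 0.001  0.009 -0.003 -0.005 -0.056 -0.003] 56.08046870328858
```

View pics/p4.png

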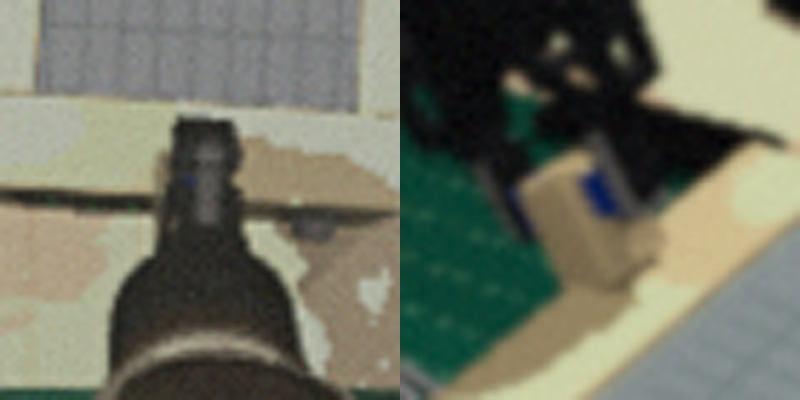

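The pads straddle both buttons with no contact force, so the grip is centred. Next is the pinch, with the lift rows worked out from here.

```bash
python3 -m jog '[[0,0,0,0,0,0,30],[0,0,0,0,0,0,30],[0,0,0,0,0,0,30],[0,0,0,0,0,0,30],[0,0,0,0,0,0,30],[0,0,0,0,0,0,30]]' 30
python3 - <<'E'
from h import *
s=state();print(s["gripper_width"]*85.4,s["ft_force"])
R0,p0=grip(0)
for a in(.03,.06,.09,.12,.15):
    R,p=grip(a); print(a,np.r_[np.degrees(Ro.from_matrix(R@R0.T).as_rotvec())/5,(p-p0)/50].round(3))
R,p=grip(.15); print("retract100",((-R[:,2]*100+p-p0)/50).round(3))
E
```

```text
t: 5.12
position: [536.3, -48.1, 124.0]
eef_rot: [[0.044, 0.865, 0.499], [0.999, -0.038, -0.022], [0.0, 0.5, -0.866]]
ft_force: [-9.5, 0.1, 7.4]
gripper_width: 0.382
32.62080270042631 [-9.549  0.057  7.413]
0.03 [ 0.015  0.343 -0.     0.016 -0.001  0.106]
0.06 [ 0.03   0.687  0.     0.035 -0.002  0.211]
0.09 [ 0.045  1.03  -0.     0.057 -0.002  0.316]
0.12 [ 0.06   1.374  0.     0.082 -0.004  0.42 ]
0.15 [ 0.075  1.717  0.     0.111 -0.005  0.523]
retract100 [-0.619  0.027  2.385]
```

```bash
python3 -m jog '[[0.01,0.34,0,0.016,0,0.106,30],[0.03,0.69,0,0.035,0,0.211,30],[0.04,1.03,0,0.057,0,0.316,30],[0.06,1.37,0,0.082,0,0.42,30],[0.08,1.72,0,0.111,0,0.523,30],[0.08,1.72,0,0.111,0,0.523,30],[0.08,1.72,0,0.111,0,0.523,30]]' 30
python3 - <<'E'
from h import *
s=state();print(s["gripper_width"]*85.4,s["ft_force"])
for n,b in(("scene",(165,105,285,265)),):
    im=get(n); cv2.imwrite("pics/p5.png",cv2.resize(im["frame"][130:290,150:330],(675,600),interpolation=cv2.INTER_CUBIC))
E
```

```text
t: 6.0
position: [541.5, -48.4, 149.8]
eef_rot: [[0.044, 0.931, 0.363], [0.999, -0.041, -0.016], [-0.0, 0.364, -0.931]]
ft_force: [-3.0, -3.3, 2.0]
gripper_width: 0.385
32.900005769029384 [-3.042 -3.282  1.999]
```

View pics/p5.png

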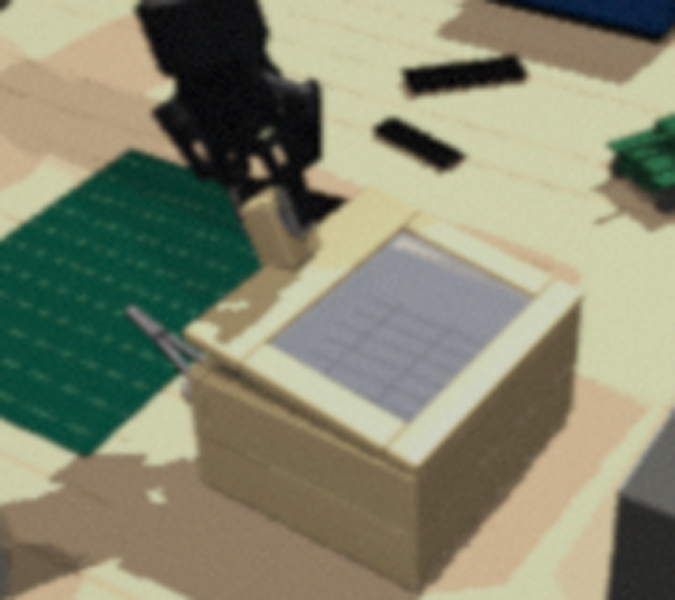

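The lid has lifted: a gap is visible along its front edge around (300,400), and the buttons are still squeezed. Next: release and back off.

```bash
python3 -m jog '[[0,0,0,0,0,0,85],[0,0,0,0,0,0,85],[0,0,0,-0.1,0,0.3,85],[0,0,0,-0.36,0,0.95,85],[0,0,0,-0.73,0.03,1.9,85],[0,0,0,-1.3,0.03,2.4,85],[0,0,0,-2.2,0.03,2.4,85],[0,0,0,-2.5,0.5,2.4,85],[0,0,0,-2.5,1.0,2.4,85]]' 30
python3 - <<'E'
from h import *
s=state();print(s["ft_force"],s["t"])
R=Rz(-15)@np.diag([1,-1,-1.])
for f in(1,-1):
    Rt=R@np.diag([f,f,1]); print(delta(Rt,[440,300,90]))
E
```

```text
t: 7.18
position: [415.4, 1.8, 271.7]
eef_rot: [[0.045, 0.929, 0.366], [0.999, -0.042, -0.016], [0.0, 0.367, -0.93]]
ft_force: [0.5, 0.3, 0.3]
gripper_width: 0.997
[0.509 0.274 0.259] 7.175
[  3.974   2.913 -20.208   0.492   5.964  -3.635]
[-2.748  3.748 15.327  0.492  5.964 -3.635]
```

```bash
python3 -m jog '[[-2.75,3.75,15.33,0.5,5.96,-1.5,85],[-2.75,3.75,15.33,0.5,5.96,-1.5,85],[-2.75,3.75,15.33,0.5,5.96,-1.5,85],[-2.75,3.75,15.33,0.5,5.96,-1.5,85],[-2.75,3.75,15.33,0.5,5.96,-1.5,85],[-2.75,3.75,15.33,0.5,5.96,-1.5,85],[-2.75,3.75,15.33,0.5,5.96,-3.6,60],[-2.75,3.75,15.33,0.5,5.96,-3.6,60],[-2.75,3.75,15.33,0.5,5.96,-3.6,60],[-2.75,3.75,15.33,0.5,5.96,-3.6,60],[-2.75,3.75,15.33,0.5,5.96,-3.6,60]]' 30
python3 - <<'E'
from h import *
Rt=Rz(-15)@np.diag([-1,1,-1.]); print(delta(Rt,[440,300,3]),state()["joints"])
sc=get("scene"); im=get("top")
a=cv2.resize(im["frame"][100:280,130:345],(478,400),interpolation=cv2.INTER_CUBIC)
b=cv2.resize(sc["frame"][140:180,245:277],(320,400),interpolation=cv2.INTER_CUBIC)
cv2.imwrite("pics/p6.png",np.hstack([a,b]))
E
```

```text
t: 8.55
position: [441.3, 300.5, 94.6]
eef_rot: [[-0.966, 0.26, 0.003], [0.26, 0.966, 0.002], [-0.003, 0.003, -1.0]]
ft_force: [-0.7, -0.4, 0.7]
gripper_width: 0.701
[-0.026  0.04   0.01  -0.026 -0.009 -1.832] [ 0.598  0.036 -0.141  1.389 -0.     0.86 ]
```

View pics/p6.png

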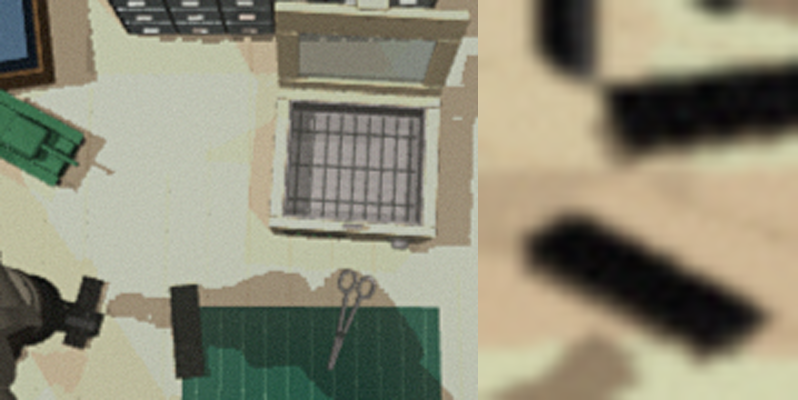

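The lid stands fully open behind the tank (around (370,45)), and the gripper hovers over the smallest strip. Next: descend and grasp.

```bash
python3 -m jog '[[0,0,0,-0.026,-0.01,-0.9,60],[0,0,0,-0.026,-0.01,-1.6,60],[0,0,0,-0.026,-0.01,-1.83,60],[0,0,0,-0.026,-0.01,-1.83,60],[0,0,0,-0.026,-0.01,-1.83,20],[0,0,0,-0.026,-0.01,-1.83,20],[0,0,0,-0.026,-0.01,-1.83,20],[0,0,0,-0.026,-0.01,-1.83,20],[0,0,0,-0.026,-0.01,-1.83,20],[0,0,0,-0.026,-0.01,-1.83,20]]' 30
python3 -m jog '[[0,0,0,0,0,1,20],[0,0,0,0,0,2,20],[0,0,0,0,0,3,20],[0,0,0,0,0,4,20],[0,0,0,0,0,4.4,20],[0,0,0,0,0,4.4,20],[0,0,0,0,0,4.4,20]]'
python3 - <<'E'
from h import *
Rt=Rz(177.5)@np.diag([1,-1,-1.]); print(state()["gripper_width"]*85.4,delta(Rt,C0+[0,0,230]))
sc=get("scene"); im=get("top")
p=lambda x,y,z:proj(im,C0+C@np.array([x,y,z])).round(1)
print("tank floor corners",[p(a,b,57) for a in(-72,72) for b in(-83,83)],"case rim",[p(a,b,100) for a in(-88,88) for b in(-102,102)])
q=[235,95]; cv2.imwrite("pics/p7.png",np.hstack([cv2.resize(im["frame"][125:225,235:345],(440,400),interpolation=cv2.INTER_CUBIC),cv2.resize(sc["frame"][40:200,190:334],(360,400),interpolation=cv2.INTER_CUBIC)]))
E
```

```text
t: 9.9
position: [440.5, 300.3, 4.0]
eef_rot: [[-0.966, 0.259, 0.005], [0.259, 0.966, 0.003], [-0.004, 0.004, -1.0]]
ft_force: [-0.8, -0.3, 4.7]
gripper_width: 0.316
t: 10.78
position: [440.3, 300.2, 222.9]
eef_rot: [[-0.966, 0.259, 0.004], [0.259, 0.966, 0.002], [-0.003, 0.003, -1.0]]
ft_force: [-0.4, -0.0, -1.5]
gripper_width: 0.317
27.05170300124717 [-0.032  0.039  2.505  3.697 -7.099  0.142]
tank floor corners [array([316.5, 201.5]), array([258. , 198.9]), array([317.6, 152.2]), array([260.4, 149.8])] case rim [array([325.7, 205.9]), array([250.4, 202.4]), array([326.9, 142.9]), array([253.6, 140. ])]
```

View pics/p7.png

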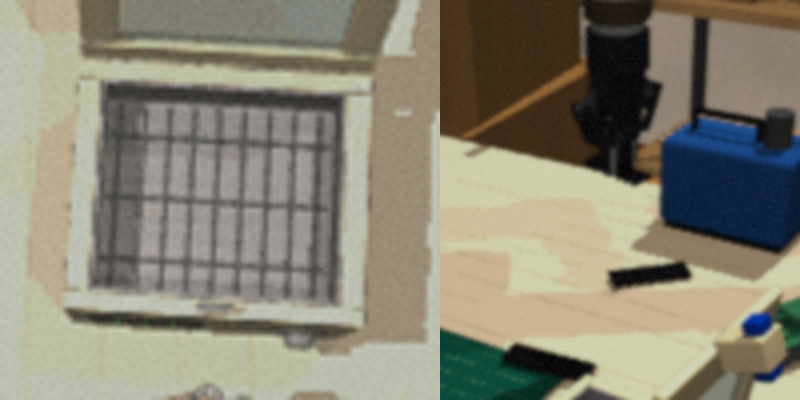

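```bash
python3 -m jog '[[0,0,2.5,3,-7.1,0.2,20],[0,0,2.5,3,-7.1,0.2,20],[0,0,2.5,3,-7.1,0.2,20],[0,0,2.5,3,-7.1,0.2,20],[0,0,2.5,3,-7.1,0.2,20],[0,0,2.5,3,-7.1,0.2,20],[0,0,2.5,3,-7.1,0.2,20],[0,0,2.5,3.7,-7.1,0.2,20],[0,0,2.5,3.7,-7.1,0.2,20],[0,0,2.5,3.7,-7.1,-0.6,20],[0,0,2.5,3.7,-7.1,-0.6,20],[0,0,2.5,3.7,-7.1,-0.6,20]]'
python3 - <<'E'
from h import *
Rt=Rz(177.5)@np.diag([1,-1,-1.]); s=state(); print(s["gripper_width"]*85.4,s["ft_force"],delta(Rt,C0+[0,0,61]))
sc=get("scene"); cv2.imwrite("pics/p8.png",cv2.resize(sc["frame"][110:290,170:340],(680,600),interpolation=cv2.INTER_CUBIC))
E
```

```text
t: 12.38
position: [624.9, -54.5, 193.9]
eef_rot: [[-0.999, 0.043, 0.003], [0.044, 0.999, 0.002], [-0.003, 0.003, -1.0]]
ft_force: [0.0, 0.3, -0.7]
gripper_width: 0.312
26.673754211919317 [ 0.049  0.29  -0.696] [-0.027  0.035 -0.001  0.007 -0.006 -2.657]
```

View pics/p8.png

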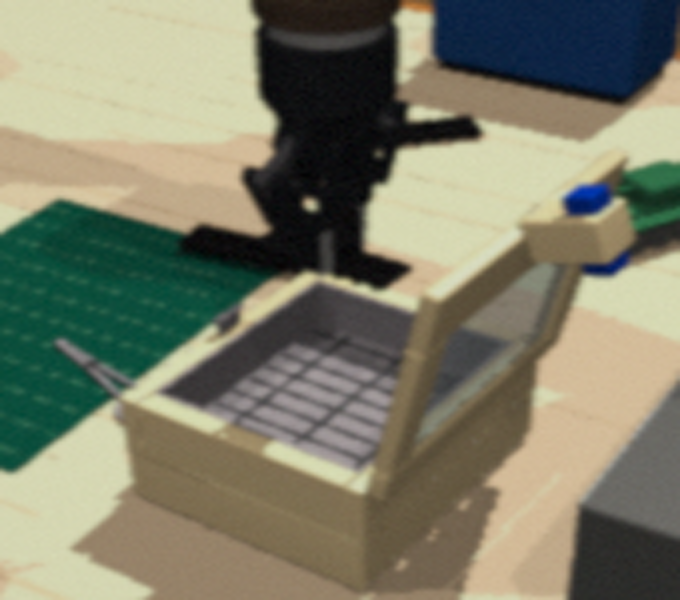

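The track is held level between the fingers above the open tank, and the lid is clear. Next: lower it to just above the floor.

```bash
python3 -m jog '[[0,0,0,0,0,-0.6,20],[0,0,0,0,0,-1.2,20],[0,0,0,0,0,-1.8,20],[0,0,0,0,0,-2.2,20],[0,0,0,0,0,-2.45,20],[0,0,0,0,0,-2.56,20],[0,0,0,0,0,-2.6,20],[0,0,0,0,0,-2.64,20],[0,0,0,0,0,-2.66,20],[0,0,0,0,0,-2.66,20]]'
```

```text
t: 13.68
position: [625.3, -54.7, 61.6]
eef_rot: [[-0.999, 0.044, 0.004], [0.044, 0.999, 0.002], [-0.004, 0.002, -1.0]]
ft_force: [-1.1, 0.2, -0.3]
gripper_width: 0.314
```

```bash
python3 -m jog '[[0,0,0,0,0,-0.012,20],[0,0,0,0,0,-0.012,20],[0,0,0,0,0,-0.012,50],[0,0,0,0,0,-0.012,50],[0,0,0,0,0,-0.012,50],[0,0,0,0,0,0.1,50],[0,0,0,0,0,0.5,50],[0,0,0,0,0,1.2,50],[0,0,0,0,0,2.2,50],[0,0,0,0,0,3.2,50],[0,0,0,-1,0,3.8,50],[0,0,0,-2,1,3.8,50],[0,0,0,-3,2,3.8,50],[0,0,0,-4,3,3.8,50],[0,0,0,-4,4,3.8,50],[0,0,0,-4,4,3.8,50]]'
python3 - <<'E'
from h import *
im=get("top"); sc=get("scene")
cv2.imwrite("pics/p9.png",np.hstack([cv2.resize(im["frame"][110:260,235:385],(400,400),interpolation=cv2.INTER_CUBIC),cv2.resize(sc["frame"][160:300,180:320],(400,400),interpolation=cv2.INTER_CUBIC)]))
f=state();print(f["t"],f["ft_force"])
m=(cv2.resize(im["frame"][145:203,256:318].max(2),None,fx=8,fy=8,interpolation=cv2.INTER_CUBIC)<55).astype(np.uint8)
c=max(cv2.findContours(m,0,1)[0],key=cv2.contourArea); W=np.array([onz(im,256+u/8,145+v/8,67)[:2] for u,v in cv2.boxPoints(cv2.minAreaRect(c))])
print("track local",C.T@(np.r_[W.mean(0),0]-C0),np.linalg.norm(np.diff(W,axis=0),axis=1))
E
```

```text
t: 15.68
position: [424.0, 148.2, 252.5]
eef_rot: [[-0.999, 0.039, 0.006], [0.039, 0.999, 0.003], [-0.006, 0.003, -1.0]]
ft_force: [-0.2, -0.5, -0.0]
gripper_width: 0.586
15.775 [ 0.191 -0.447 -0.667]
track local [-3.256 -3.381  0.   ] [90.287 27.964 90.207]
```

View pics/p9.png

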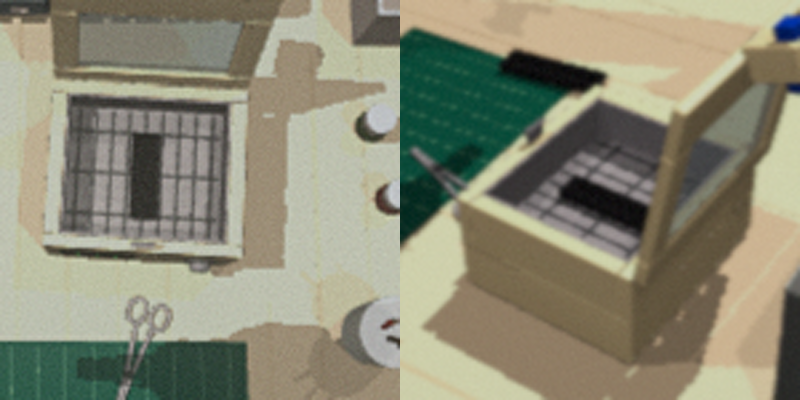

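The track lies flat in the middle of the tank floor (left crop, (145,175)). The lid is open, the bystanders have not moved and the arm is clear.

```bash
python3 -c "from rig import job; print(job.job_done())"
```

```text
the job is handed in; nothing more can be done
None
```

The cleaner is open and the track segment is lying on the tank floor; I handed the job in at about 15.8 s of the 56 s allowed.

- **Lid:** I pinched both blue buttons at 30 N until they were fully in. I then lifted the nose about 26 mm along its arc and let go. The pictures afterwards show the lid standing fully open.
- **Track:** Of the three black strips I took the smallest, which measured 92 x 29 mm against 92 x 28 mm in the description. I laid it in the tank and released it.
- **Last checks:** The track measures 90 x 28 mm from above, so it lies flat, about 3 mm from the tank's centre on each axis. The lid is open, the arm is clear with almost no force on the wrist, and the bystanders visible in the last picture have not moved.
- **Less certain:** I did not see the teeth close up. I took the track as lying teeth up on the desk and did not turn it over. On the approach to the nose, the camera and arm positions disagreed by about 4 mm sideways. I moved 3 mm to correct for it, and it caused no trouble. No check failed.

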